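Free the stuck stopper of the square jar

TASK

The wooden stopper of the square white jar is stuck in its taper. Twist it to break it free, then pull it straight up out of the jar and stand it upright, narrow end down, in the shallow metal tray, and let go. Leave the stopper of the round jar where it is.

Things in the scene. Friction and masses are not known exactly. Their poses are not given: they have to be found in the camera images.
- square_stopper: Wooden stopper of the square jar, 79 mm tall, 0.12 kg: tapered plug 47 to 59 mm diameter, lowest 30 mm; round cap 66 mm diameter, 30 to 38 mm above the origin; on top a flat upright grip, 50 mm along x, 16 mm thick along y, 38 to 79 mm above the origin (pinch its 16 mm). Origin: centre of the plug's underside; z up. Starts stuck: no pulling until turned 30 degrees or more, either way (see jar).
- square_jar: Fixed square white ceramic jar, body 100 x 100 mm, round neck 72 mm across, in a plywood board 130 mm square. Origin: centre of its underside, on the table; rim at 114 mm. Seated stopper: origin at 84 mm, centred, axes parallel to the jar's, cap on the rim; turning drags 0.12 N m, 75 degrees at most, 45 is ample; then it lifts freely straight up, kept turned, clear after 35 mm.
- tray: Shallow open metal tray, fixed, 180 mm (its x) by 150 mm (its y), 22 mm high, walls and floor 5 mm. Origin: centre of its underside, on the table; z up. Empty.
- round_stopper: The same kind of wooden stopper (same sizes) in the round white jar, whose rim is 129 mm above the table. Origin: centre of the plug's underside. To be left alone.
There are look-alikes about, which are no part of the job. There is more than one size of the tray; the one meant has the size given above.

How it is judged:
By the outcome, as a careful person would: the job done as asked, in the order asked, and still so for the second after the job is handed in, with the robot touching nothing.
It also fails if it takes over 48 s, if anything falls off the work surface, if the arm or the gripper's body presses on something with over 40 N, if the wrist force passes 120 N, or if a joint passes its speed limit or range.

ROBOT

A 6-joint arm with a two-finger parallel gripper is mounted at the origin on the work surface. World frame = base frame: x ahead of the robot, y to its left, z up, the work surface at z = 0. Lengths are in m, angles in rad, forces in N, time in s.
With the tool pointing down it reaches from about 0.25 to 0.725 m from the base axis. Payload 4 kg.
Tool frame: the origin (TCP) lies on the centre line of the jaws, within the pads' length; the fingertips stand 14 mm ahead of it and the grasp point (between the pads) lies 5 mm behind it; z points along the fingers, x is the direction in which the jaws open and shut, and the axes are right-handed (so a half turn about z gives the same grasp; the last joint's range is limited). The gripper opens to 85 mm and grips with 20 to 120 N. Pads are 22 mm wide; open, the fingers measure 114 mm over their backs; the gripper's body (76 mm by 85 mm) begins 54 mm behind the grasp point. The pads swing forward as they close: fully open they stand 13 mm farther back than shut.
Start: joints at [-1.157, 0.241, 0.005, 1.335, 0, 1.571], TCP at [0.201, -0.458, 0.245] pointing down, gripper open.
Joint ranges: [-2.72, 2.72], [-1.05, 1.87], [-1.09, 1.28], [-1.99, 2.15], [-1.42, 1.44], [-3.14, 3.14]. Speed limits (rad/s): [2.79, 2.79, 3.14, 3.14, 3.14, 3.14].

INTERFACE

Orientations are given as a unit quaternion [x, y, z, w].
In Python, from workcell import bot gives the robot as it stands.
- The arm moves only by the tool play_rows, never from a script. Its argument "motion" is a list of rows, each an object with "fingers": the closure, from -1 (fully open) to 1 (shut), so that 0 is half open; "translation": the shift along the tool's x, y, z in cm, a list of three; "roll": the turn about the tool's z in degrees. A call has 1 to 20 rows; each row is the pose to reach, as a shift and turn from the pose commanded when the call began, along the tool's axes at that moment; what a row does not reach only later rows make up. A row lasts 1/12 s, in which the tool goes at most 41.7 mm and 7.16 degrees, less where a joint would pass 70% of its speed; a pose out of reach is approached as far as the arm can. A call with a gripper value outside its range is refused whole. The fingers move at their own pace and stop on an object; the grip force is fixed at half the most. Time passes only in rows, so rows that repeat a pose let the fingers close. It gives the time, the measured TCP pose, the force and the opening at its end, in the units of the state.
- bot.get_obs(): the state, without advancing time (a new reading comes with each control period).
- bot.camera(name): name is "scene" or "side" or "wrist"; returns a dict with "pixels" (384x512x3 uint8, red, green, blue), "intrinsics" (3x3 intrinsics, pixels), "world_to_cam" (4x4, takes a point from world to camera coordinates). Camera axes: x right, y down, z forward; pixel columns grow to the right and rows downward; lengths in m; the calibration is good to about 2 mm. The wrist camera is an equidistant fisheye: a pixel r from the principal point sees the ray r / f radians off the axis. A picture is of the moment at which its call begins. There is no depth.
- bot.job_done(): hands the job in, once; it reports no verdict.
The state is a dict: "clock": time; "joint_pos": joint angles; "joint_vel": joint speeds; "tau": joint torques, N m; "eef_pos": TCP position; "tool_rot": TCP orientation; "ft_force": force on the tool from outside, world axes, zero at the start; "ft_torque": the same for the moment, N m; "grip_width": finger opening in m.
Only numpy, scipy, OpenCV 4.12 (cv2) and the standard library are available. Lean on these libraries where they do the work, as an engineer would, in place of code of your own. Each camera call takes 0.05 s, during which the arm holds its last target. There are 200 camera calls.

## Working session

There is one attempt and no reset: what is moved stays moved. The work goes in short steps, Python scripts to look and compute and a tool call to move; the robot and the scene stay as the last step left them, time stands still between calls to the robot, and variables do not carry over. Pictures are saved under pics/ and viewed, about 8 in all and at most 12, crops included, and the job is handed in when it is done.

Besides the shell and the picture viewer there is one more tool, called after "Request:" as a command line: name --argument value ..., lists and objects as JSON in quotes. play_rows: Moves the arm, as the interface text tells. Its arguments: {"type":"object","properties":{"motion":{"type":"array","items":{"type":"object","properties":{"fingers":{"type":"number"},"translation":{"type":"array","items":{"type":"number"}},"roll":{"type":"number"}}}}},"required":["motion"]}

```bash
mkdir -p pics; cat > h.py <<'E'
import numpy as np,cv2
from workcell import bot
def snap(n,f):
    c=bot.camera(n); cv2.imwrite(f'pics/{f}.png',c['pixels'][:,:,::-1]); np.savez(f'pics/{f}.npz',K=c['intrinsics'],T=c['world_to_cam']); return c
def load(f):
    d=np.load(f'pics/{f}.npz'); return d['K'],d['T']
def proj(f,P):
    K,T=load(f); P=np.atleast_2d(P); q=P@T[:3,:3].T+T[:3,3]; u=q@K.T; return u[:,:2]/u[:,2:]
def onz(f,uv,z):
    K,T=load(f); uv=np.atleast_2d(uv); R=T[:3,:3]; o=-R.T@T[:3,3]
    d=np.c_[uv,np.ones(len(uv))]@np.linalg.inv(K).T@R
    return o+d*((z-o[2])/d[:,2:])
E
python3 - <<'E'
from h import *
for n in ['scene','side']:
    c=snap(n,n+'0'); print(c['intrinsics'],c['world_to_cam'])
a=[cv2.imread(f'pics/{n}0.png') for n in('scene','side')]
for n,i in zip(('scene','side'),a): cv2.imwrite(f'pics/{n}0b.png',cv2.resize(i,(800,600),interpolation=2))
print(bot.get_obs())
E
```

```text
[[364.59290667   0.         248.68461124]
 [  0.         364.59290667 187.89804309]
 [  0.           0.           1.        ]] [[ 0.53425964  0.84530147  0.00566205 -0.21887101]
 [ 0.72077778 -0.45203649 -0.52549254 -0.26292295]
 [-0.44164016  0.28483054 -0.85077937  1.19352334]
 [ 0.          0.          0.          1.        ]]
[[462.13484186   0.         258.82553073]
 [  0.         462.13484186 193.19366018]
 [  0.           0.           1.        ]] [[-0.99815155 -0.05838111  0.01688569  0.40233543]
 [-0.05148892  0.66475419 -0.74528569  0.10058598]
 [ 0.03228577 -0.74477749 -0.66653141  1.24330898]
 [ 0.          0.          0.          1.        ]]
{'clock': 0.1, 'joint_pos': array([-1.15701904e+00,  2.41335885e-01,  3.87739638e-03,  1.33517930e+00,
        4.15551548e-05,  1.57080878e+00]), 'joint_vel': array([-0.00195587, -0.00186358,  0.00252686,  0.0006052 ,  0.00200772,
        0.00137376]), 'tau': array([-3.59461819e-04, -3.73137224e+01,  2.53010792e+01,  1.08569718e-02,
       -1.31687175e-04, -1.28289076e-05]), 'eef_pos': array([ 0.20083627, -0.45732104,  0.24450985]), 'tool_rot': array([ 8.37274769e-01, -5.46781596e-01, -7.59551095e-04, -5.20826196e-04]), 'ft_force': array([ 1.09454169,  0.53482895, -0.44582412]), 'ft_torque': array([ 0.00949478, -0.04767247,  0.01922122]), 'grip_width': 0.0854318047370785}
```

View pics/scene0b.png

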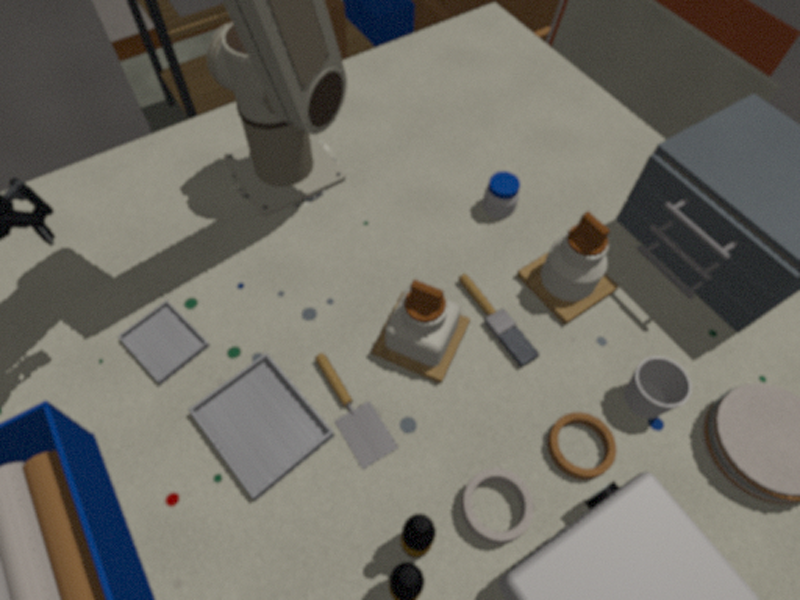

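View pics/side0b.png

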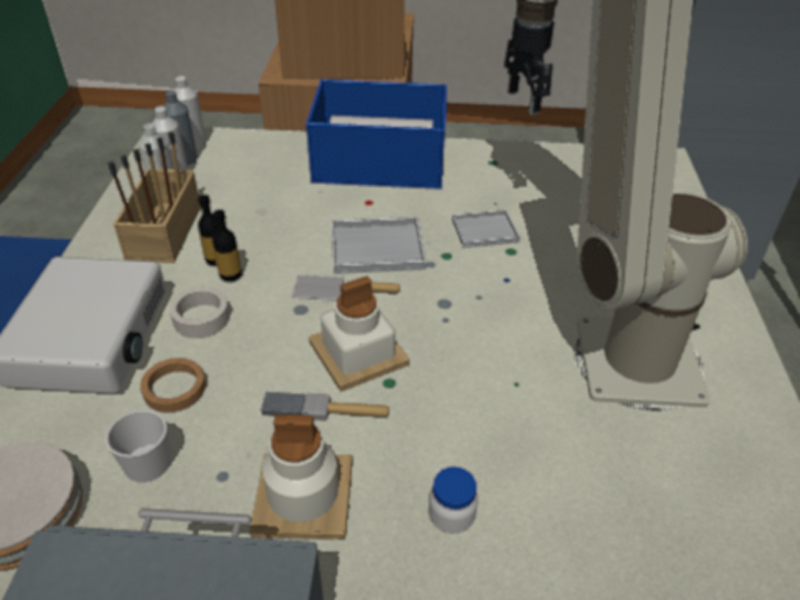

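The scene view shows two stoppered jars: square jar at (423,320) with its grip at (425,295), and round jar at (577,265) with its grip at (587,235), which is a look-alike to leave alone. There are two trays, large at (262,427) and small at (163,343). By the description I want the jar at (423,320) and the large tray. Next I'll check that in one close crop and measure.

```bash
python3 - <<'E'
from h import *
a=cv2.imread('pics/scene0.png')[170:250,230:310]; b=cv2.imread('pics/side0.png')[170:250,190:270]
cv2.imwrite('pics/crop1.png',np.hstack([cv2.resize(i,(400,400),interpolation=2) for i in (a,b)]))
s=512/800
for nm,f,q in [('scene','scene0',[(190,411),(266,357),(332,435),(252,497)]),('side','side0',[(332,222),(420,220),(432,264),(335,270)])]:
    P=onz(f,np.array(q)*s,0.015 if 0 else 0.022)[:,:2]; print(nm,P.round(3).tolist(),P.mean(0).round(4),[np.linalg.norm(P[i]-P[i-1]).round(3) for i in range(4)])
for f,q in [('scene0',[(372,346),(438,380),(470,318)]),('side0',[(310,345),(344,383),(408,357)])]:
    P=onz(f,np.array(q)*s,0.01)[:,:2];print(f,P.round(3).tolist(),((P[0]+P[2])/2).round(4),[np.degrees(np.arctan2(*(P[i]-P[1])[::-1])).round(1) for i in (0,2)],[np.linalg.norm(P[i]-P[1]).round(3) for i in (0,2)])
E
```

```text
scene [[0.406, -0.366], [0.385, -0.224], [0.558, -0.196], [0.576, -0.339]] [ 0.4815 -0.2813] [np.float64(0.172), np.float64(0.143), np.float64(0.175), np.float64(0.144)]
side [[0.573, -0.331], [0.392, -0.353], [0.362, -0.209], [0.546, -0.176]] [ 0.4683 -0.267 ] [np.float64(0.157), np.float64(0.183), np.float64(0.147), np.float64(0.187)]
scene0 [[0.456, -0.063], [0.567, -0.003], [0.501, 0.111]] [0.4784 0.0241] [np.float64(-151.8), np.float64(120.0)] [np.float64(0.125), np.float64(0.132)]
side0 [[0.565, 0.015], [0.496, 0.098], [0.395, 0.031]] [0.4803 0.0234] [np.float64(-50.1), np.float64(-146.7)] [np.float64(0.107), np.float64(0.121)]
```

View pics/crop1.png

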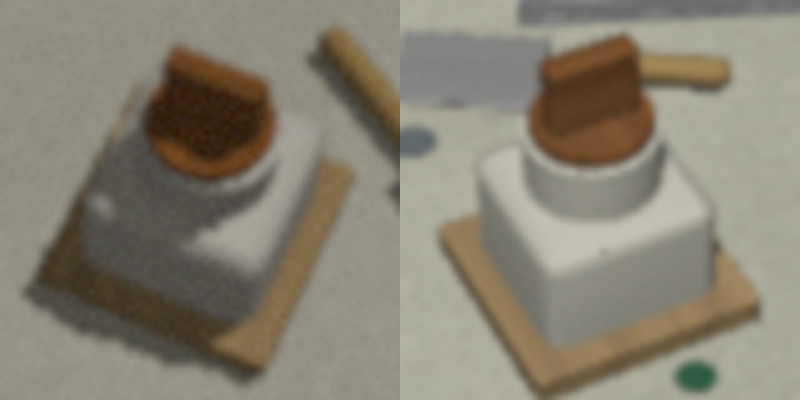

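The crop confirms the square-bodied jar on its board. The grip top centre is near (221,72) in the left half and (590,59) in the right half. I'll fit the poses by least squares over both views.

```bash
cat > fit.py <<'E'
from h import *
from scipy.optimize import least_squares
sc=lambda L:np.array([(230+x/5,170+y/5) for x,y in L]); si=lambda L:np.array([(190+(x-400)/5,170+y/5) for x,y in L])
def R(a): return np.array([[np.cos(a),-np.sin(a)],[np.sin(a),np.cos(a)]])
def box(p,w,h,z): 
    L=np.array([(-w,-h),(w,-h),(w,h),(-w,h)])/2
    return np.c_[L@R(p[2]).T+p[:2],np.full(4,z)]
from itertools import permutations
def match(pr,ob):
    D=np.linalg.norm(pr[:,None]-ob[None],axis=2)
    from scipy.optimize import linear_sum_assignment as l
    i,j=l(D); return (pr[i]-ob[j]).ravel()
gs=sc([(170,66),(266,97),(268,78),(180,46)]); gd=si([(541,66),(630,36),(641,50),(549,84)])
bs=sc([(28,288),(262,370),(353,172)]); bd=si([(440,232),(541,392),(758,306)])
def fit(res,p0s):
    r=[least_squares(res,p) for p in p0s]; return min(r,key=lambda q:q.cost)
st=[(.48,.02,a) for a in np.arange(0,3.1,.25)]
g=lambda p:np.r_[match(proj('scene0',box(p,.05,.016,.163)),gs),match(proj('side0',box(p,.05,.016,.163)),gd)]
r=fit(g,st);print('grip',r.x[:2].round(4),np.degrees(r.x[2])%180,r.cost); print(r.fun.reshape(-1,2).round(1).tolist())
b=lambda p:np.r_[match(proj('scene0',box(p,.13,.13,.010)),bs),match(proj('side0',box(p,.13,.13,.010)),bd)]
r=fit(b,st);print('board',r.x[:2].round(4),np.degrees(r.x[2])%90,r.cost); print(r.fun.reshape(-1,2).round(1).tolist())
s=.64
ts=np.array([(190,411),(266,357),(332,435),(252,497)])*s; td=np.array([(332,222),(420,220),(432,264),(335,270)])*s
t=lambda p:np.r_[match(proj('scene0',box(p,.18,.15,.022)),ts),match(proj('side0',box(p,.18,.15,.022)),td)]
r=fit(t,[(.48,-.27,a) for a in np.arange(0,3.1,.25)]);print('tray',r.x[:2].round(4),np.degrees(r.x[2])%180,r.cost); print(r.fun.reshape(-1,2).round(1).tolist())
E
python3 fit.py
python3 -c "
from h import *
from scipy.spatial.transform import Rotation as R
print(R.from_quat(bot.get_obs()['tool_rot']).as_matrix().round(3))"
```

```text
grip [0.4823 0.0229] 34.27893913621108 11.96622625930887
[[-1.2, -1.2], [-0.3, -0.0], [1.8, -1.6], [-0.6, -2.4], [-1.4, -1.5], [-1.6, -1.0], [-0.2, -0.9], [-0.5, -0.7]]
board [0.4825 0.0176] 33.38996731180049 5.0648376829167505
[[-0.6, -0.3], [0.9, -2.1], [0.1, 0.6], [-0.3, -0.5], [0.5, -1.4], [-1.3, 0.0]]
tray [ 0.4759 -0.2788] 8.927000941870316 41.923314864552026
[[-1.7, -2.3], [0.1, 0.1], [1.1, -2.9], [0.2, -4.0], [-2.0, -2.6], [-0.8, -1.5], [-1.6, -3.3], [-4.2, -2.3]]
[[ 0.402 -0.916 -0.001]
 [-0.916 -0.402  0.002]
 [-0.002 -0.    -1.   ]]
```

Request:
play_rows --motion '[{"translation": [-3,-4,0],"roll": -2,"fingers": -1},{"translation": [-32.7,-45.1,0],"roll": -10.3,"fingers": -1},{"translation": [-32.7,-45.1,0],"roll": -10.3,"fingers": -1},{"translation": [-32.7,-45.1,0],"roll": -10.3,"fingers": -1},{"translation": [-32.7,-45.1,0],"roll": -10.3,"fingers": -1},{"translation": [-32.7,-45.1,0],"roll": -10.3,"fingers": -1},{"translation": [-32.7,-45.1,0],"roll": -10.3,"fingers": -1},{"translation": [-32.7,-45.1,0],"roll": -10.3,"fingers": -1},{"translation": [-32.7,-45.1,0],"roll": -10.3,"fingers": -1},{"translation": [-32.7,-45.1,0],"roll": -10.3,"fingers": -1},{"translation": [-32.7,-45.1,0],"roll": -10.3,"fingers": -1},{"translation": [-32.7,-45.1,0],"roll": -10.3,"fingers": -1},{"translation": [-32.7,-45.1,0],"roll": -10.3,"fingers": -1},{"translation": [-32.7,-45.1,0],"roll": -10.3,"fingers": -1},{"translation": [-32.7,-45.1,0],"roll": -10.3,"fingers": -1},{"translation": [-32.7,-45.1,0],"roll": -10.3,"fingers": -1},{"translation": [-32.7,-45.1,0],"roll": -10.3,"fingers": -1},{"translation": [-32.7,-45.1,0],"roll": -10.3,"fingers": -1}]'

```text
clock: 1.6
eef_pos: [0.4818, 0.0219, 0.2452]
tool_rot: [0.883, -0.47, -0.0, 0.0]
ft_force: [0.0, 0.4, -0.1]
grip_width: 0.0858
```

```bash
cat >> h.py <<'E'
from scipy.spatial.transform import Rotation as Ro
def st():
    o=bot.get_obs(); M=Ro.from_quat(o['tool_rot']).as_matrix()
    print(o['clock'],o['eef_pos'].round(4),'yaw',np.degrees(np.arctan2(M[1,0],M[0,0])).round(2),'z',M[:,2].round(4),'j',o['joint_pos'].round(3),'F',o['ft_force'].round(1),'T',o['ft_torque'].round(2),'w',o['grip_width'].round(4)); return o
def fish(f,P):
    K,T=load(f); q=np.atleast_2d(P)@T[:3,:3].T+T[:3,3]; r=np.linalg.norm(q[:,:2],axis=1); th=np.arctan2(r,q[:,2])
    return K[[0,1],[2,2]]+K[0,0]*(th/r)[:,None]*q[:,:2]
E
python3 - <<'E'
from h import *
st(); c=snap('wrist','w1'); print(c['intrinsics'][0],c['intrinsics'][1])
from fit import box
im=cv2.resize(c['pixels'][:,:,::-1].copy(),None,fx=1.5625,fy=1.5625,interpolation=2)
a=np.radians(34.28)
for P in [box((.4823,.0229,a),.05,.016,.163)]:
    u=fish('w1',P); print(u.round(1).tolist()); 
    for p in u: cv2.circle(im,tuple((p*1.5625).astype(int)),2,(0,255,0),-1)
cv2.imwrite('pics/w1b.png',im)
E
```

```text
Traceback (most recent call last):
  File "h.py", line 16, in st
    print(o['clock'],o['eef_pos'].round(4),'yaw',np.degrees(np.arctan2(M[1,0],M[0,0])).round(2),'z',M[:,2].round(4),'j',o['joint_pos'].round(3),'F',o['ft_force'].round(1),'T',o['ft_torque'].round(2),'w',o['grip_width'].round(4)); return o
                                                                                                                                                                                                           ^^^^^^^^^^^^^^^^^^^^^
AttributeError: 'float' object has no attribute 'round'
```

```bash
sed -i "s/o\['grip_width'\].round(4)/round(o['grip_width'],4)/" h.py
python3 - <<'E'
from h import *
st(); c=snap('wrist','w1'); print(c['intrinsics'][0],c['intrinsics'][1])
from fit import box
im=cv2.resize(c['pixels'][:,:,::-1].copy(),None,fx=1.5625,fy=1.5625,interpolation=2)
a=np.radians(34.28)
for P in [box((.4823,.0229,a),.05,.016,.163)]:
    u=fish('w1',P); print(u.round(1).tolist()); 
    for p in u: cv2.circle(im,tuple((p*1.5625).astype(int)),2,(0,255,0),-1)
cv2.imwrite('pics/w1b.png',im)
E
```

```text
1.6 [0.4818 0.0219 0.2452] yaw -56.09 z [-8.e-04 -3.e-04 -1.e+00] j [ 0.046  0.206 -0.04   1.326 -0.     2.595] F [ 0.   0.4 -0.1] T [-0.04  0.02  0.01] w 0.0858
[297.31863964   0.         259.05863285] [  0.         297.31863964 191.27368977]
grip [0.4823 0.0229] 34.27893913621108 11.96622625930887
[[-1.2, -1.2], [-0.3, -0.0], [1.8, -1.6], [-0.6, -2.4], [-1.4, -1.5], [-1.6, -1.0], [-0.2, -0.9], [-0.5, -0.7]]
board [0.4825 0.0176] 33.38996731180049 5.0648376829167505
[[-0.6, -0.3], [0.9, -2.1], [0.1, 0.6], [-0.3, -0.5], [0.5, -1.4], [-1.3, 0.0]]
tray [ 0.4759 -0.2788] 8.927000941870316 41.923314864552026
[[-1.7, -2.3], [0.1, 0.1], [1.1, -2.9], [0.2, -4.0], [-2.0, -2.6], [-0.8, -1.5], [-1.6, -3.3], [-4.2, -2.3]]
[[269.6, 233.1], [269.9, 169.8], [247.8, 170.0], [249.0, 233.3]]
```

View pics/w1b.png

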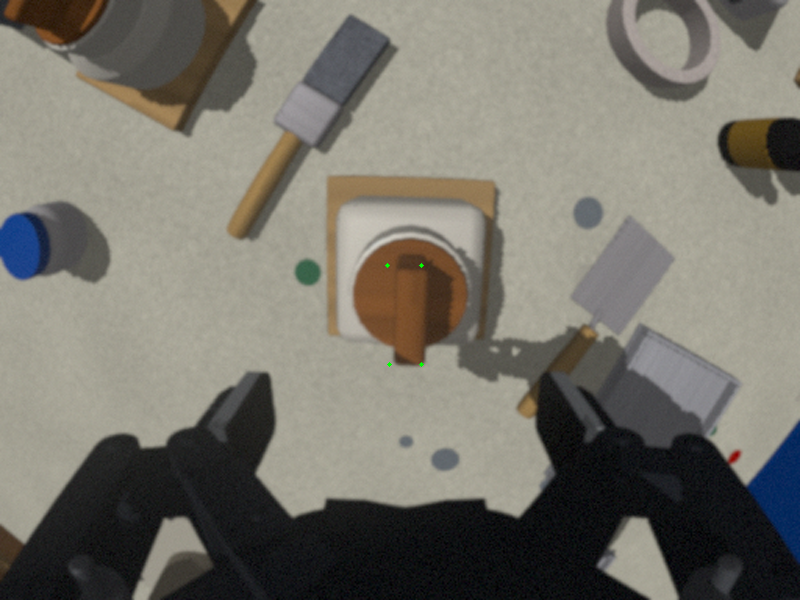

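The wrist view shows the square jar and its grip, with top-face corners near (398,268), (426,268), (426,362) and (394,362). That is about 6 px right of my predicted dots, so I'll refit with the wrist view. The large tray is visible at the lower right.

```bash
python3 - <<'E' | tail -5
from h import *
from fit import *
gw=np.array([(398,268),(427,268),(427,362),(395,362)])*.64
for w in (0,1):
  g2=lambda p:np.r_[w*g(p),2*match(fish('w1',box(p,.05,.016,.163)),gw)]
  r=fit(g2,[(.482,.022,.6)]);print(r.x[:2].round(4),np.degrees(r.x[2]),r.cost,r.fun[-8:].round(1))
e=r.x[:2]-np.array([.4818,.0219])
a=np.radians(-56.09); print('tool x,y shift mm',1e3*e@[np.cos(a),np.sin(a)],1e3*e@[np.sin(a),-np.cos(a)])
E
```

```text
tray [ 0.4759 -0.2788] 8.927000941870316 41.923314864552026
[[-1.7, -2.3], [0.1, 0.1], [1.1, -2.9], [0.2, -4.0], [-2.0, -2.6], [-0.8, -1.5], [-1.6, -3.3], [-4.2, -2.3]]
[0.484  0.0201] 33.321829867261854 31.31255804424058 [ 0.2  3.5  3.5 -2.6 -3.5 -3.1 -0.1  3.2]
[0.484  0.0202] 33.33921081596408 48.2655501355492 [-0.1  3.5  3.2 -2.6 -3.8 -3.  -0.3  3.2]
tool x,y shift mm 2.6706949443412524 -0.8384115633243729
```

Request:
play_rows --motion '[{"translation": [0.26,-0.08,2],"roll": 0.5,"fingers": -1},{"translation": [0.26,-0.08,4],"roll": 0.5,"fingers": -1},{"translation": [0.26,-0.08,6],"roll": 0.5,"fingers": -0.5},{"translation": [0.26,-0.08,7.5],"roll": 0.5,"fingers": -0.2},{"translation": [0.26,-0.08,8.5],"roll": 0.5,"fingers": 0},{"translation": [0.26,-0.08,9.4],"roll": 0.5,"fingers": 0},{"translation": [0.26,-0.08,10],"roll": 0.5,"fingers": 0},{"translation": [0.26,-0.08,10.3],"roll": 0.5,"fingers": 0},{"translation": [0.26,-0.08,10.3],"roll": 0.5,"fingers": 0},{"translation": [0.26,-0.08,10.3],"roll": 0.5,"fingers": 0}]'

```text
clock: 2.48
eef_pos: [0.4851, 0.0212, 0.1428]
tool_rot: [0.881, -0.473, 0.0, -0.0]
ft_force: [-0.0, -0.4, 0.6]
grip_width: 0.0425
```

```bash
python3 - <<'E'
from h import *
st(); a=snap('scene','s2')['pixels'][140:260,210:330];b=snap('side','d2')['pixels'][130:250,170:290]
cv2.imwrite('pics/c2.png',np.hstack([cv2.resize(i,(400,400),interpolation=2) for i in (a,b)])[:,:,::-1])
E
```

```text
2.4833 [0.4851 0.0212 0.1428] yaw -56.5 z [ 1.e-03  1.e-04 -1.e+00] j [ 0.044  0.283 -0.217  1.07   0.     2.6  ] F [-0.  -0.4  0.6] T [ 0.02 -0.06 -0.01] w 0.0425
```

View pics/c2.png

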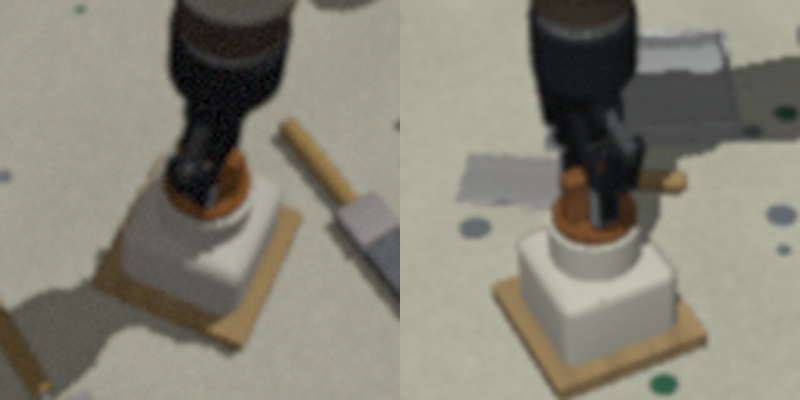

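```bash
python3 - <<'E'
from h import *
p=np.array([.4851,.0212,.1428]);a=np.radians(-56.5);x=np.array([np.cos(a),np.sin(a),0])
for s in(-1,1):
    q=p+s*.027*x-[0,0,.008]
    print(((proj('s2',q)-[210,140])*3.333).round(),((proj('d2',q)-[170,130])*3.333+[400,0]).round())
E
```

```text
[[225. 140.]] [[605. 217.]]
[[197. 198.]] [[572. 176.]]
```

The fingers straddle the grip in both views. The near fingertip shows at about (190,190) and (603,220), which agrees with the projection. Closing now.

Request:
play_rows --motion '[{"translation": [0,0,0],"roll": 0,"fingers": 0.4},{"translation": [0,0,0],"roll": 0,"fingers": 0.6},{"translation": [0,0,0],"roll": 0,"fingers": 1},{"translation": [0,0,0],"roll": 0,"fingers": 1},{"translation": [0,0,0],"roll": 0,"fingers": 1},{"translation": [0,0,0],"roll": 0,"fingers": 1},{"translation": [0,0,0],"roll": 0,"fingers": 1},{"translation": [0,0,0],"roll": 0,"fingers": 1},{"translation": [0,0,0],"roll": 0,"fingers": 1},{"translation": [0,0,0],"roll": 0,"fingers": 1}]'

```text
clock: 3.42
eef_pos: [0.4851, 0.0213, 0.1429]
tool_rot: [0.881, -0.473, 0.001, -0.0]
ft_force: [-0.4, -0.0, 5.2]
grip_width: 0.0152
```

```bash
python3 -c "
from h import *
st()"
```

```text
3.4167 [0.4851 0.0213 0.1429] yaw -56.49 z [ 1.4e-03  2.0e-04 -1.0e+00] j [ 0.044  0.283 -0.217  1.07   0.     2.601] F [-0.4 -0.   5.2] T [0.09 0.06 0.01] w 0.0152
```

Gripped at 15.2 mm with no side load. Twisting 48° (world counter-clockwise).

Request:
play_rows --motion '[{"translation": [0,0,0],"roll": -1.5,"fingers": 1},{"translation": [0,0,0],"roll": -4,"fingers": 1},{"translation": [0,0,0],"roll": -7,"fingers": 1},{"translation": [0,0,0],"roll": -10,"fingers": 1},{"translation": [0,0,0],"roll": -13,"fingers": 1},{"translation": [0,0,0],"roll": -16,"fingers": 1},{"translation": [0,0,0],"roll": -19,"fingers": 1},{"translation": [0,0,0],"roll": -22,"fingers": 1},{"translation": [0,0,0],"roll": -25,"fingers": 1},{"translation": [0,0,0],"roll": -28,"fingers": 1},{"translation": [0,0,0],"roll": -31,"fingers": 1},{"translation": [0,0,0],"roll": -34,"fingers": 1},{"translation": [0,0,0],"roll": -37,"fingers": 1},{"translation": [0,0,0],"roll": -40,"fingers": 1},{"translation": [0,0,0],"roll": -43,"fingers": 1},{"translation": [0,0,0],"roll": -46,"fingers": 1},{"translation": [0,0,0],"roll": -48,"fingers": 1},{"translation": [0,0,0],"roll": -48,"fingers": 1},{"translation": [0,0,0],"roll": -48,"fingers": 1}]'

```text
clock: 5.0
eef_pos: [0.4831, 0.022, 0.1429]
tool_rot: [0.997, -0.074, -0.001, -0.001]
ft_force: [-6.1, 1.7, 9.5]
grip_width: 0.015
```

```bash
python3 - <<'E'
from h import *
st(); a=snap('scene','s3')['pixels'][140:260,210:330];b=snap('side','d3')['pixels'][130:250,170:290]
cv2.imwrite('pics/c3.png',np.hstack([cv2.resize(i,(400,400),interpolation=2) for i in (a,b)])[:,:,::-1])
E
```

```text
5.0 [0.4831 0.022  0.1429] yaw -8.47 z [-0.0024  0.0016 -1.    ] j [ 0.044  0.282 -0.218  1.073  0.002  1.763] F [-6.1  1.7  9.5] T [ 0.4   1.11 -0.09] w 0.015
```

View pics/c3.png

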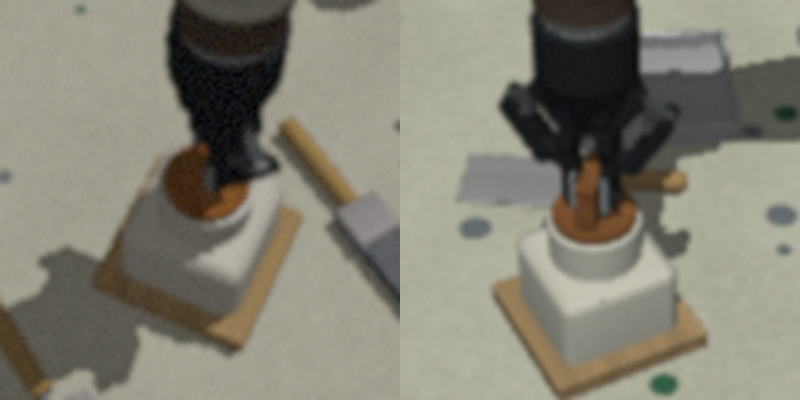

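The grip turned with the jaws and is now end-on in the side view at (590,190). The side load is small at 6 N. I'll ease it by 2 mm and lift straight up.

Request:
play_rows --motion '[{"translation": [-0.2,0,0],"roll": 0,"fingers": 1},{"translation": [-0.2,0,-0.3],"roll": 0,"fingers": 1},{"translation": [-0.2,0,-0.7],"roll": 0,"fingers": 1},{"translation": [-0.2,0,-1.2],"roll": 0,"fingers": 1},{"translation": [-0.2,0,-1.7],"roll": 0,"fingers": 1},{"translation": [-0.2,0,-2.2],"roll": 0,"fingers": 1},{"translation": [-0.2,0,-2.8],"roll": 0,"fingers": 1},{"translation": [-0.2,0,-3.4],"roll": 0,"fingers": 1},{"translation": [-0.2,0,-4],"roll": 0,"fingers": 1},{"translation": [-0.2,0,-5],"roll": 0,"fingers": 1},{"translation": [-0.2,0,-6],"roll": 0,"fingers": 1},{"translation": [-0.2,0,-7.5],"roll": 0,"fingers": 1},{"translation": [-0.2,0,-9],"roll": 0,"fingers": 1},{"translation": [-0.2,0,-10],"roll": 0,"fingers": 1},{"translation": [-0.2,0,-10],"roll": 0,"fingers": 1},{"translation": [-0.2,0,-10],"roll": 0,"fingers": 1}]'

```text
clock: 6.43
eef_pos: [0.483, 0.0215, 0.2429]
tool_rot: [0.997, -0.074, 0.001, -0.0]
ft_force: [-0.2, 0.6, -1.6]
grip_width: 0.0156
```

```bash
python3 - <<'E'
from h import *
st(); a=snap('scene','s4')['pixels'][110:310,70:330];b=snap('side','d4')['pixels'][60:260,150:410]
cv2.imwrite('pics/c4.png',np.hstack([cv2.resize(i,(400,308),interpolation=2) for i in (a,b)])[:,:,::-1])
E
```

```text
6.4333 [0.483  0.0215 0.2429] yaw -8.49 z [ 0.0016  0.     -1.    ] j [ 0.045  0.208 -0.044  1.318 -0.     1.764] F [-0.2  0.6 -1.6] T [-0.03 -0.01 -0.03] w 0.0156
```

View pics/c4.png

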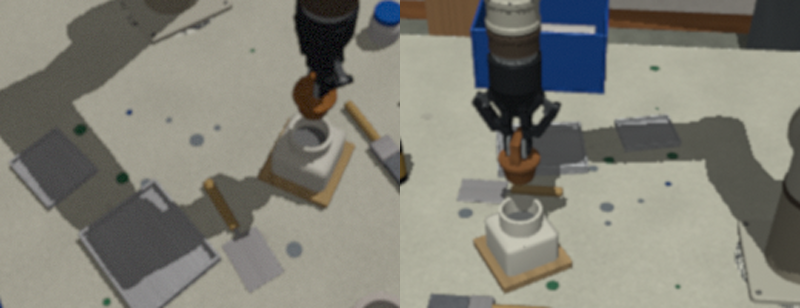

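The stopper is out and hangs upright at (315,98) in the scene crop and (520,158) in the side crop, with the jar mouth open below. Moving over the tray.

Request:
play_rows --motion '[{"translation": [0.2,1.5,0],"roll": 0,"fingers": 1},{"translation": [0.6,4.5,0],"roll": 0,"fingers": 1},{"translation": [1,8,0],"roll": 0,"fingers": 1},{"translation": [1.4,11.5,0],"roll": 0,"fingers": 1},{"translation": [1.9,15,0],"roll": 0,"fingers": 1},{"translation": [2.3,18.5,0],"roll": 0,"fingers": 1},{"translation": [2.7,22,0],"roll": 0,"fingers": 1},{"translation": [3.2,25.5,0],"roll": 0,"fingers": 1},{"translation": [3.5,28.5,0],"roll": 0,"fingers": 1},{"translation": [3.7,29.8,1],"roll": 0,"fingers": 1},{"translation": [3.7,29.8,4],"roll": 0,"fingers": 1},{"translation": [3.7,29.8,7],"roll": 0,"fingers": 1},{"translation": [3.7,29.8,10],"roll": 0,"fingers": 1},{"translation": [3.7,29.8,12.5],"roll": 0,"fingers": 1},{"translation": [3.7,29.8,14],"roll": 0,"fingers": 1},{"translation": [3.7,29.8,15],"roll": 0,"fingers": 1},{"translation": [3.7,29.8,15],"roll": 0,"fingers": 1},{"translation": [3.7,29.8,15],"roll": 0,"fingers": 1}]'

```text
clock: 8.03
eef_pos: [0.4749, -0.2781, 0.0917]
tool_rot: [0.997, -0.074, -0.001, -0.0]
ft_force: [1.4, 0.1, -0.3]
grip_width: 0.0151
```

```bash
python3 - <<'E'
from h import *
st(); a=snap('scene','s5')['pixels'][190:330,90:250];b=snap('side','d5')['pixels'][80:220,180:340]
cv2.imwrite('pics/c5.png',np.hstack([cv2.resize(i,(400,350),interpolation=2) for i in (a,b)])[:,:,::-1])
E
```

```text
8.0333 [ 0.4749 -0.2781  0.0917] yaw -8.46 z [-0.0014  0.001  -1.    ] j [-0.53   0.452 -0.11   1.01   0.     1.189] F [ 1.4  0.1 -0.3] T [-0.03 -0.01  0.  ] w 0.0151
```

View pics/c5.png

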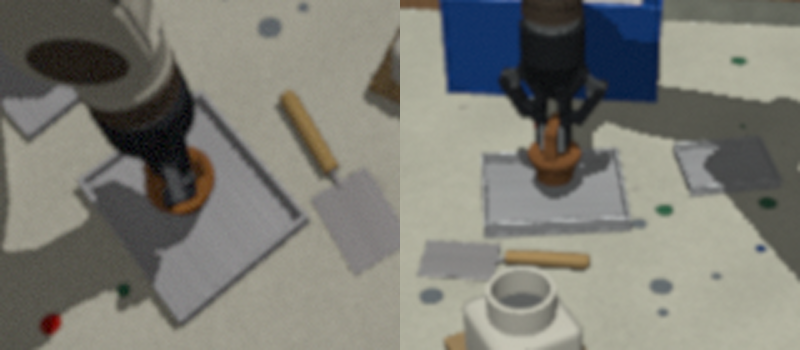

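The stopper is over the tray interior, at (180,185) in the left half and (555,165) in the right, upright. Lowering gently.

Request:
play_rows --motion '[{"translation": [0,0,0.6],"roll": 0,"fingers": 1},{"translation": [0,0,1.2],"roll": 0,"fingers": 1},{"translation": [0,0,1.7],"roll": 0,"fingers": 1},{"translation": [0,0,2.1],"roll": 0,"fingers": 1},{"translation": [0,0,2.4],"roll": 0,"fingers": 1},{"translation": [0,0,2.6],"roll": 0,"fingers": 1},{"translation": [0,0,2.7],"roll": 0,"fingers": 1},{"translation": [0,0,2.75],"roll": 0,"fingers": 1},{"translation": [0,0,2.75],"roll": 0,"fingers": 1},{"translation": [0,0,2.75],"roll": 0,"fingers": 1}]'

```text
clock: 8.97
eef_pos: [0.4754, -0.2788, 0.065]
tool_rot: [0.997, -0.074, 0.0, 0.0]
ft_force: [-1.2, -0.5, -1.6]
grip_width: 0.0151
```

No contact yet (Fz -1.6 N, mostly the stopper's weight). Going down a little more.

Request:
play_rows --motion '[{"translation": [0,0,0.05],"roll": 0,"fingers": 1},{"translation": [0,0,0.1],"roll": 0,"fingers": 1},{"translation": [0,0,0.15],"roll": 0,"fingers": 1},{"translation": [0,0,0.15],"roll": 0,"fingers": 1},{"translation": [0,0,0.15],"roll": 0,"fingers": 1}]'

```text
clock: 9.38
eef_pos: [0.4754, -0.2788, 0.0639]
tool_rot: [0.997, -0.074, 0.0, 0.0]
ft_force: [-1.0, -0.4, 4.4]
grip_width: 0.0152
```

It is touching the floor (about 6 N). Releasing, then backing straight up.

Request:
play_rows --motion '[{"translation": [0,0,0.15],"roll": 0,"fingers": 0.5},{"translation": [0,0,0.15],"roll": 0,"fingers": 0.3},{"translation": [0,0,0.15],"roll": 0,"fingers": 0},{"translation": [0,0,0.15],"roll": 0,"fingers": 0},{"translation": [0,0,0.15],"roll": 0,"fingers": 0},{"translation": [0,0,0.15],"roll": 0,"fingers": 0},{"translation": [0,0,0.15],"roll": 0,"fingers": 0},{"translation": [0,0,-0.5],"roll": 0,"fingers": 0},{"translation": [0,0,-1.5],"roll": 0,"fingers": 0},{"translation": [0,0,-3],"roll": 0,"fingers": 0},{"translation": [0,0,-5],"roll": 0,"fingers": 0},{"translation": [0,0,-7.5],"roll": 0,"fingers": 0},{"translation": [0,0,-10],"roll": 0,"fingers": 0},{"translation": [0,0,-12],"roll": 0,"fingers": 0},{"translation": [0,0,-13.5],"roll": 0,"fingers": 0},{"translation": [0,0,-14],"roll": 0,"fingers": 0},{"translation": [0,0,-14],"roll": 0,"fingers": 0},{"translation": [0,0,-14],"roll": 0,"fingers": 0}]'

```text
clock: 10.88
eef_pos: [0.4751, -0.2786, 0.2033]
tool_rot: [0.997, -0.074, 0.0, 0.0]
ft_force: [0.7, -0.0, -0.4]
grip_width: 0.0427
```

```bash
python3 - <<'E'
from h import *
st(); a=snap('scene','s6')['pixels'][130:330,90:390];b=snap('side','d6')['pixels'][80:347,120:345]
cv2.imwrite('pics/c6.png',np.hstack([cv2.resize(a,(450,300),interpolation=2),cv2.resize(b,(253,300),interpolation=2)])[:,:,::-1])
E
```

```text
10.8833 [ 0.4751 -0.2786  0.2033] yaw -8.49 z [ 2.e-04 -1.e-04 -1.e+00] j [-0.53   0.361  0.062  1.271 -0.     1.189] F [ 0.7 -0.  -0.4] T [-0.03  0.01  0.05] w 0.0427
```

View pics/c6.png

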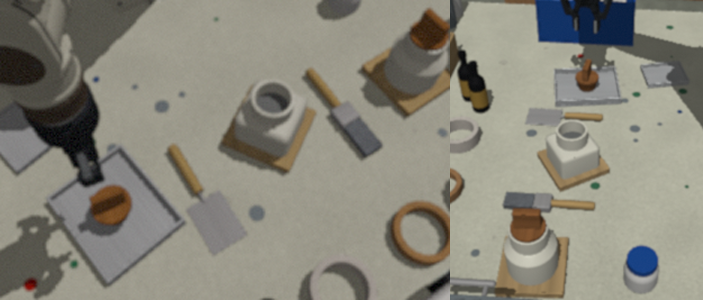

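The stopper stands upright in the large tray at (110,205) in the scene half and (587,78) in the side half. The gripper is clear, the square jar is open, and the round jar's stopper is untouched.

```bash
python3 -c "
from workcell import bot
print(bot.job_done())"
```

```text
the job is handed in; nothing more can be done
None
```

The square jar's stopper now stands upright, narrow end down, in the 180 × 150 mm tray, and the job is handed in at about 11 s of the 48 s allowed. I pinched the 16 mm grip, twisted it 48° to free it, lifted it straight up 100 mm, set it down with about 6 N of floor contact and let go.

- **Last checks:** The final scene and side pictures show the stopper standing near the tray's middle. The square jar is open and the round jar's stopper is still in place. The gripper is about 14 cm above its release height, with forces near zero.
- **Disagreements:** The first fit of the grip from the scene and side cameras was off by about 3 mm, and the wrist camera corrected it. During the twist the gripper was 1–2 mm off the jar's axis, which put about 6 N of side load on it; I eased that by 2 mm before lifting. My corner readings for the tray fit were up to about 5 px off. That left the tray centre known to perhaps 1 cm, still well inside its walls.

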